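Lock the board holder's swivel with a jam nut

TASK

Lock the swivel of the circuit-board holder. Slide the jaws of the large blue-handled spanner fully home on the brass lower nut from the brass-pin side, lying flat with its handle beside the brass pin, and let go; then pull the red knob of the jam-nut lever clockwise (seen from above) round the stud until it is properly tight, about 12 N at the knob held for a second and never above 16 N, so that the spanner bears on the pin and the lower nut stays put. Leave the spanner on the nut and the other things on the bench where they are.

Things in the scene. Friction and masses are not known exactly. Their poses are not given: they have to be found in the camera images.
- holder: Fixed board holder. Origin: on the bench under its stud; z up. Base plate 110 x 100 x 12 mm and a foot 44 mm wide to y = -198 mm carrying the stop pin and a rest block (x -26 to 18, y -188 to -148 mm, top 30 mm up) for the handle; circuit board on +x to 156 mm, 51 mm high. Boss about the stud: radius 36 mm, flat top 30 mm up. The spanner goes with its handle along the holder's -y.
- setting_nut (a joint): Angle of the brass lower nut about the stud, rad, counter-clockwise from above positive; starts within +-0.03. Turns easily (0.12 N m) and the jam nut drags it along unless the spanner holds it. Spanner on and handle against the pin: it ends about -0.15 to -0.3 (play of jaws and pin). Must stay within +-0.4.
- nut_center (a point): On the stud's axis, underside of the brass hexagonal lower nut, 30 mm above the bench (on the boss top); axes turn with the nut. Nut 36 mm across flats, 18 mm high, flats at x = +-18 mm, corners on +-y. The spanner is slid on along the holder's +y, from the -y side, under the lever, resting on or just above the boss; it cannot be lowered on from above where the lever is.
- stop_pin: Upright brass pin, 10 mm diameter, top 56 mm above the bench, fixed at x = -19, y = -160 mm of the holder. Origin: its foot, 12 mm above the bench. Spanner x lies along holder y; its handle on the pin's +x side (holder axes), 6 mm clear when square to the holder; tightening swings the handle clockwise on to the pin.
- spanner: Large open-ended spanner, blue handle, about 0.18 kg, loose, flat. Origin: jaw centre (nut's centre when home), underside; z up; jaws open to +x, handle to -x. Jaw opening 38.2 mm, 12 mm thick; prongs 12 mm wide, flared tips at x = 21 mm, throat at x = -22 mm, head back at -36 mm. Handle 16 mm wide, 16 mm high, to x = -185 mm. Lies in either of two places beside the small spanner.
- spanner_grip (a point): Point to grip the large spanner, near its centre of mass: on the handle, at x = -75 mm, y = 0, z = 8 mm of the spanner; axes as the spanner.
- small_spanner: Similar spanner with a yellow handle, jaw opening only 24 mm: does not fit; leave it. Origin and axes as for the large one.
- lever_knob (a point): Red upright knob on the jam nut's lever: round, 16 mm diameter, 70 to 106 mm above the bench; this point 90 mm up, 80 mm from the stud's axis, x axis outward. Circles the stud, clockwise from above tightens. Starts on the holder's -x side (125 to 215 degrees from its +x). Fixed to the lever, so it turns between the fingers: a hard pinch eats up some of the pull. Not reported while gripped.
- multimeter: Yellow multimeter lying on its back, 185 x 85 x 36 mm. Origin: centre of its underside.
- solder_stand: Wooden block 90 x 90 x 22 mm with a reel on a dowel, 140 mm high. Origin: centre of its underside.
- scissors: Orange-handled scissors, about 175 mm long, 11 mm thick. Origin: near the pivot, on the bench.
- flux_jar: Small jar, 50 mm diameter, 50 mm high. Origin: centre of its underside.
- screwdriver: Red screwdriver lying on the bench. Origin: centre of its underside.
- parts_tray: Grey divided tray 100 x 120 x 30 mm. Origin: centre of its underside.
- jam_hub (a point): On the stud's axis, 62 mm above the bench: the black jam nut (radius 14 mm, 53 to 75 mm up) with its lever (65 to 74 mm up). From the start it runs freely, 2 to 4 N at the knob, for 0.5 to 1.5 rad (hidden, plus up to 0.3 rad of the lower nut's play), then seats: the pull at the knob rises from 6 N by about 1 to 1.5 N per mm. It stays where left.
Things that resemble listed ones, but are neither listed nor needed, are in the scene too. There is more than one size of the spanner; the one meant has the size given above.

How it is judged (in metres and radians):
On the way, in this order (a step that is already met when the one before it is completed fails the run):
1. the large spanner is home on the lower nut, flat, handle along the holder's -y, and let go (horizontal distance between spanner and nut_center below 0.007 m and z of spanner in the frame of nut_center between -0.004 and 0.004 m and angle between the x axis of spanner and the y axis of holder, either way round below 0.25 rad and y of spanner_grip in the frame of holder below -0.05 m and contact force between the fingers and spanner below 0.3 N), for 0.2 s.
2. the jam nut is tight: through the lever alone the spanner is pressed on the pin with over 2.4 N (about 9 N at the knob) (contact force between spanner and stop_pin above 2.4 N and contact force between each of the arm, the fingers and spanner below 0.3 N and distance of lever_knob from where it was at the start of the episode above 0.03 m), for 0.3 s.
At the end, for the whole second after the job is handed in: The large spanner lies let go and at rest on the lower nut (jaw centre within 9 mm of the stud's axis, within 5 mm in height), the lower nut is within 0.4 rad of its zero, and the lever's knob stays over 30 mm from its start, the jam nut having been made tight (horizontal distance between spanner and nut_center below 0.009 m and z of spanner in the frame of nut_center between -0.005 and 0.005 m and value of joint setting_nut between -0.4 and 0.4 rad and distance of lever_knob from where it was at the start of the episode above 0.03 m and linear speed of spanner below 0.02 m/s); the robot touches nothing.
It fails at once if overtightened: the spanner pressed on the pin with more than 7 N (about 19 N at the knob) (contact force between spanner and stop_pin above 7 N).
It fails at once if the lower nut turned by more than 0.4 rad (value of joint setting_nut above 0.4 rad or value of joint setting_nut below -0.4 rad).
It fails at once if another thing on the bench moved by more than 30 mm (distance of any of small_spanner, multimeter, solder_stand, scissors, flux_jar, screwdriver, parts_tray from where it was at the start of the episode above 0.03 m).
It also fails if it takes over 72 s, if anything falls off the work surface, if the arm or the gripper's body presses on something with over 40 N, if the wrist force passes 120 N, or if a joint passes its speed limit or range.

ROBOT

A 6-joint arm with a two-finger parallel gripper is mounted at the origin on the work surface. World frame = base frame: x ahead of the robot, y to its left, z up, the work surface at z = 0. Lengths are in m, angles in degrees, forces in N, time in s.
With the tool pointing down it reaches from about 0.275 to 0.775 m from the base axis. Payload 14.6 kg.
Tool frame: the origin (TCP) lies between the finger pads; the fingertips stand 17 mm ahead of it and the grasp point (between the pads) lies 2 mm behind it; z points along the fingers, y is the line along which they close (so a half turn about z gives the same grasp; the last joint's range is limited). The gripper opens to 85 mm and grips with 20 to 120 N. Pads are 22 mm wide; open, the fingers measure 114 mm over their backs; the gripper's body (76 mm by 85 mm) begins 54 mm behind the grasp point. The pads swing forward as they close: fully open they stand 13 mm farther back than shut.
Start: joints at [59.742, 15.075, -2.767, 72.158, 0, 81.102], TCP at [0.191, 0.489, 0.214] pointing down, gripper open.
Joint ranges: [-151.79, 151.79], [-50.71, 97.33], [-67.44, 78.34], [-121.81, 120.89], [-77.56, 73.72], [-180, 180]. Speed limits (degrees/s): [108.29, 108.29, 147.25, 159.86, 180, 180].

INTERFACE

Orientations are given as a 3x3 rotation matrix whose columns are the frame's x, y, z axes.
In Python, from cell import bot gives the robot as it stands. Calls block until the motion is done:
- bot.move_to(position, orientation): joint-space move of the TCP to a pose.
- bot.move_straight(position, rot=None, v=0.15, f_stop=None): straight line of the TCP; rot=None keeps the orientation; v is the mean speed in m/s. With f_stop (N) it stops when the force on the tool has changed by that much, and returns True; else False.
- bot.goto_joints(angles): joint-space move.
- bot.ungrasp() and bot.gripper_close(): open the fingers fully, or close them until they stop; the grip force is fixed at half the most.
- bot.pause(seconds).
- bot.inverse_kinematics(position, orientation): joint angles nearest the present ones, or None.
- bot.observe(): the state.
- bot.get_image(name): name is "scene" or "top"; returns (picture, depth): 400x640x3 uint8, red, green, blue; 400x640 float32, m along the optical axis (not along the pixel's ray), 0 where there is no reading.
- bot.camera_info(name): a dict with "intrinsics" (3x3 intrinsics, pixels), "R" (3x3) and "t" (3): a world point X has camera coordinates R X + t. Camera axes: x right, y down, z forward; pixel columns grow to the right and rows downward; lengths in m; the calibration is good to about 2 mm. A picture is of the moment at which its call begins. camera_info takes no time and is no camera call.
A pose or a line that the arm cannot do raises bot.IKError and nothing moves.
- bot.job_done(): hands the job in; it is judged then, once.
The state is a dict: "time_s": time; "q": joint angles; "dq": joint speeds; "joint_torque": joint torques, N m; "ee_pos": TCP position; "tcp_rot": TCP orientation; "ft_force": force on the tool from outside, world axes, zero at the start; "torque": the same for the moment, N m; "opening": finger opening in m; "grasp_force": force on a finger pad.
Only numpy, scipy, OpenCV 4.12 (cv2) and the standard library are available. Lean on these libraries where they do the work, as an engineer would, in place of code of your own. Each camera call takes 0.05 s, during which the arm holds its last target. There are 200 camera calls.

## Working session

There is one attempt and no reset: what is moved stays moved. The work goes in short steps, each a Python script; the robot and the scene stay as the last script left them, time stands still between calls to the robot, and variables do not carry over. Pictures are saved under pics/ and viewed, at most 10 in all, crops included, and the job is handed in when it is done.

```bash
ls; mkdir -p pics; python3 - <<'E'
from cell import bot
import numpy as np,cv2
for n in("scene","top"):
    p,d=bot.get_image(n); cv2.imwrite(f"pics/{n}0.png",p[:,:,::-1]); np.savez(f"{n}0.npz",p=p,d=d)
    c=bot.camera_info(n); print(n,c["intrinsics"],c["R"],c["t"])
s=bot.observe();print(s["time_s"],s["tcp_rot"],s["opening"])
E
```

```text
pics
scene [[468.50158194   0.         311.98356543]
 [  0.         468.50158194 197.15925022]
 [  0.           0.           1.        ]] [[-0.76113591  0.64847114 -0.01254196]
 [ 0.51839394  0.59661033 -0.61263679]
 [-0.38979462 -0.47280154 -0.79026506]] [ 0.34259993 -0.18960809  1.81210195]
top [[495.88916366   0.         321.15858282]
 [  0.         495.88916366 200.57496041]
 [  0.           0.           1.        ]] [[ 1.87704540e-03 -9.99909049e-01 -1.33555135e-02]
 [-9.92465288e-01 -2.26526417e-04 -1.22525920e-01]
 [ 1.22511751e-01  1.34848703e-02 -9.92375448e-01]] [0.01391515 0.47322232 1.46983494]
0.1 [[-9.31301110e-01  3.64249941e-01 -4.71997348e-04]
 [ 3.64250223e-01  9.31300736e-01 -8.44926194e-04]
 [ 1.31807162e-04 -9.58805842e-04 -9.99999532e-01]] 0.08575536804771251
```

View pics/top0.png

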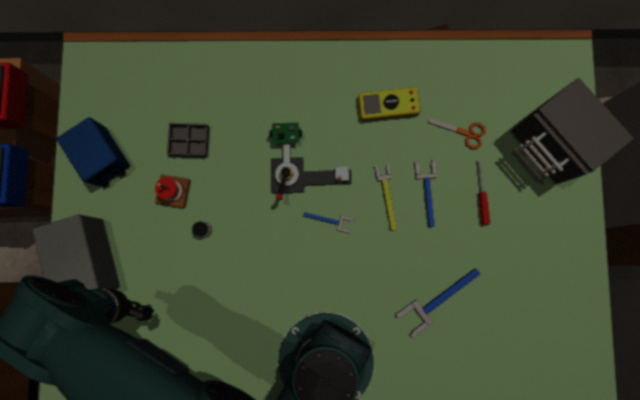

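View pics/scene0.png

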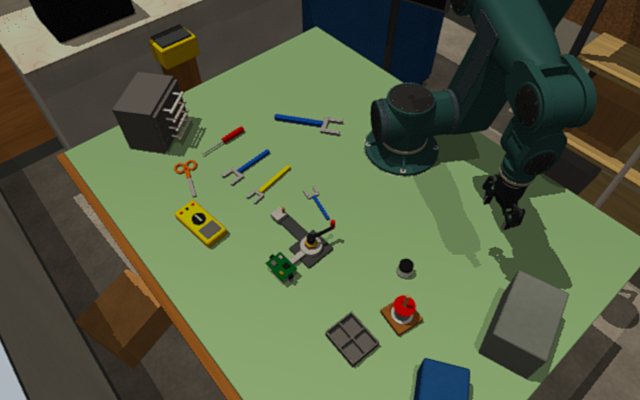

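The top view shows the holder with its stud near (288,174), foot to the right (world -y) with the pin and rest block near (343,174), and the red knob near (279,205).

Candidates for the large spanner:
- Blue at (430,195).
- Small blue at (330,220).
- Oversized blue at (440,300).
- Yellow at (388,197), which is the small spanner.

By length (about 206 mm is roughly 68 px) I expect the one at (430,195). I'll measure all of them.

```bash
cat > h.py <<'E'
import numpy as np,cv2
from cell import bot
def cam(n):
    c=bot.camera_info(n); return np.array(c["intrinsics"]),np.array(c["R"]),np.array(c["t"])
def ray(n,uv,z):
    K,R,t=cam(n); uv=np.atleast_2d(uv).astype(float)
    d=(np.linalg.inv(K)@np.c_[uv,np.ones(len(uv))].T).T@R; o=-R.T@t
    return o+d*((z-o[2])/d[:,2])[:,None]
def cloud(n,d):
    K,R,t=cam(n); v,u=np.mgrid[:400,:640]
    c=np.stack([(u-K[0,2])/K[0,0]*d,(v-K[1,2])/K[1,1]*d,d],-1); return (c-t)@R
def tri(uv1,uv2):  # scene, top
    P=[K@np.c_[R,t] for K,R,t in (cam("scene"),cam("top"))]
    X=cv2.triangulatePoints(P[0],P[1],np.array(uv1,float).reshape(2,1),np.array(uv2,float).reshape(2,1)); return (X[:3]/X[3]).ravel()
E
python3 - <<'E'
from h import *
T=np.load("top0.npz");S=np.load("scene0.npz")
for n,D in(("top",T),("scene",S)):
    hsv=cv2.cvtColor(D["p"],cv2.COLOR_RGB2HSV); P=cloud(n,D["d"])
    print(n,"bench z",np.median(P[250:260,200:260,2]) if n=="top" else np.median(P[130:140,350:355,2]))
    for name,lo,hi in(("blue",(100,120,50),(125,255,255)),("yellow",(22,120,50),(32,255,255)),("red",(0,150,60),(6,255,255))):
        m=cv2.inRange(hsv,lo,hi); k,L,st,c=cv2.connectedComponentsWithStats(m)
        for i in range(1,k):
            if 12<st[i,4]<1500:
                z=P[L==i][:,2]; w=ray(n,np.argwhere(L==i)[:,::-1],0.014); r=cv2.minAreaRect(w[:,:2].astype(np.float32))
                print(name,c[i].round(1),st[i,4],"z",np.median(z).round(4),"ctr",np.round(r[0],4),"size",np.round(r[1],4),round(r[2],1))
p=T["p"]; K=lambda a,f:cv2.resize(a[:,:,::-1],None,fx=f,fy=f,interpolation=cv2.INTER_CUBIC)
a=K(p[115:220,260:360],6); b=K(p[155:235,365:445],6)
s=K(S["p"][195:285,255:345],6)
b2=K(T["p"][150:240,400:450],6)
b2=cv2.convertScaleAbs(b2,alpha=1.6)
a=cv2.convertScaleAbs(K(p[115:220,262:362],5),alpha=1.6); 
can=np.zeros((600,800,3),np.uint8); can[:525,:500]=a; can[:540,500:800]=b2[:540]
cv2.imwrite("pics/crop1.png",can)
cv2.imwrite("pics/crop2.png",cv2.convertScaleAbs(s,alpha=1.4))
E
```

```text
top bench z -5.731553979703068e-06
blue [  4.5 171.7] 329 z 0.1 ctr [0.5625 0.9971] size [0.1839 0.0283] 4.7
blue [428.7 201.8] 243 z 0.0152 ctr [ 0.4714 -0.3128] size [0.1474 0.0152] 4.3
blue [320.9 218.1] 120 z 0.0117 ctr [0.421  0.0153] size [0.1063 0.0104] 76.0
blue [450.7 290.8] 469 z 0.0214 ctr [ 0.2051 -0.3721] size [0.0207 0.198 ] 36.3
yellow [392.1 102.6] 1151 z 0.0349 ctr [ 0.7836 -0.1961] size [0.0865 0.1885] 6.1
yellow [388.4 204.3] 280 z 0.0151 ctr [ 0.4645 -0.19  ] size [0.1563 0.0166] 9.4
red [ 4.5 89.4] 321 z 0.0997 ctr [0.8292 1.017 ] size [0.1853 0.0321] 4.7
red [166.1 187.9] 339 z 0.0804 ctr [0.5143 0.4927] size [0.0633 0.0684] 65.6
red [484.3 208.2] 192 z 0.0236 ctr [ 0.4528 -0.4809] size [0.098  0.0188] 2.2
red [278.8 195.9] 21 z 0.105 ctr [0.4892 0.1437] size [0.0124 0.0123] 0.0
scene bench z -0.00019419718114862503
blue [297.9 119.3] 221 z 0.0205 ctr [ 0.2062 -0.374 ] size [0.0313 0.1993] 37.2
blue [252.8 160.5] 140 z 0.0149 ctr [ 0.474  -0.3129] size [0.1482 0.018 ] 4.5
blue [320.5 207. ] 88 z 0.0117 ctr [0.4266 0.0175] size [0.1128 0.0116] 75.9
yellow [175.3  51.1] 1034 z 0.0637 ctr [ 0.3237 -1.1443] size [0.2642 0.2336] 87.9
yellow [274.4 178.7] 218 z 0.0132 ctr [ 0.4668 -0.1892] size [0.1573 0.0254] 9.5
yellow [199.5 222.7] 947 z 0.0338 ctr [ 0.778 -0.2  ] size [0.0902 0.2041] 6.1
red [232.4 134. ] 126 z 0.0216 ctr [ 0.453  -0.4806] size [0.1022 0.029 ] 2.2
red [332.2 223.3] 26 z 0.1024 ctr [0.4418 0.0974] size [0.0288 0.0102] 48.1
red [403.8 306.5] 324 z 0.08 ctr [0.4811 0.4575] size [0.0647 0.062 ] 42.0
```

View pics/crop1.png

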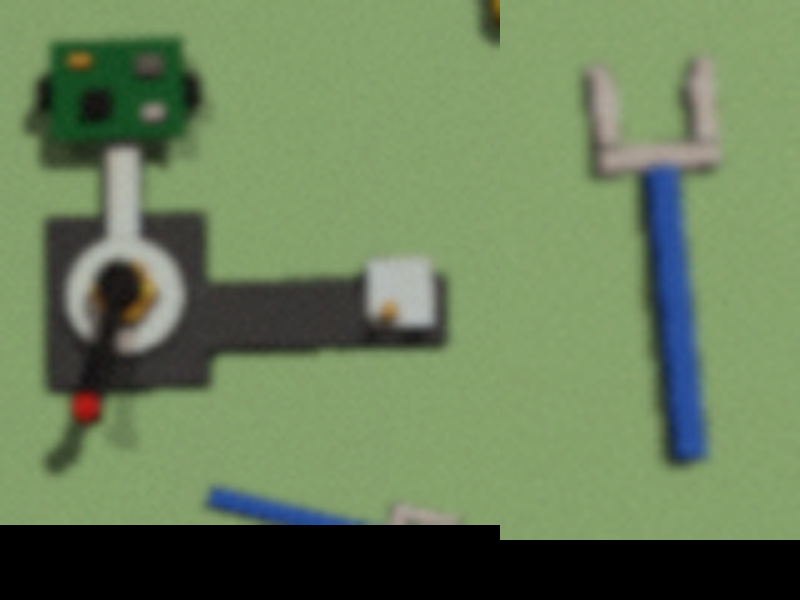

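View pics/crop2.png

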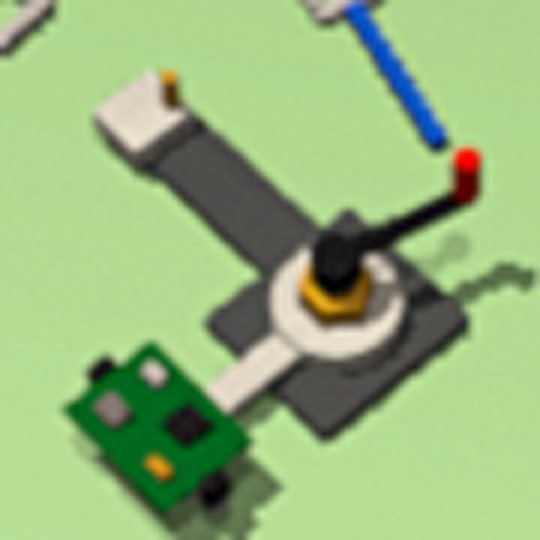

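The crop shows the (430,195) spanner has an inner jaw gap of about 13 px, or 38 mm. Its handle is 148 mm long and 15 mm high, so it is the large one. The holder's pin is at crop (388,312) on the block, and the nut sits under the black hub. The knob is on the -x side at crop (86,407). Next I measure the holder and spanner poses.

```bash
cat > meas.py <<'E'
from h import *
from scipy.optimize import least_squares
def band(P,c,r,z0,z1):
    m=(np.hypot(P[...,0]-c[0],P[...,1]-c[1])<r)&(P[...,2]>z0)&(P[...,2]<z1); return m
for n in("top","scene"):
    D=np.load(n+"0.npz"); P=cloud(n,D["d"]); hsv=cv2.cvtColor(D["p"],cv2.COLOR_RGB2HSV)
    g=ray("top",[[286,174]],0.06)[0]
    q=P[band(P,g,.06,.026,.0335)]; c,r=cv2.minEnclosingCircle(q[:,:2].astype(np.float32))
    print(n,"boss",len(q),np.round(c,4),round(r,4))
    # rim-based circle fit: farthest point per angular sector
    a=np.arctan2(q[:,1]-c[1],q[:,0]-c[0]); rr=np.hypot(q[:,0]-c[0],q[:,1]-c[1])
    e=np.array([q[(a>=s)&(a<s+.2)][np.argmax(rr[(a>=s)&(a<s+.2)])] for s in np.arange(-3.1,3,.2) if ((a>=s)&(a<s+.2)&(rr>.03)).any()])
    f=least_squares(lambda p:np.hypot(e[:,0]-p[0],e[:,1]-p[1])-p[2],[*c,.036],loss="soft_l1",f_scale=.001).x; print("  rim fit",f.round(4))
    h=P[band(P,g,.03,.071,.079)]; print("  hub mean",len(h),h.mean(0).round(4)) if len(h) else 0
    pl=P[band(P,g,.1,.010,.0135)]; R=cv2.minAreaRect(pl[abs(pl[:,1]-c[1])<.058][:,:2].astype(np.float32)); print("  plate",np.round(R[0],4),np.round(R[1],4),round(R[2],2))
    b=(c[0]-.004,c[1]-.168); q=P[band(P,b,.045,.026,.0335)]; R=cv2.minAreaRect(q[:,:2].astype(np.float32)); print("  block",len(q),np.round(R[0],4),q.mean(0).round(4),np.round(R[1],4),round(R[2],2))
    q=P[band(P,b,.045,.05,.06)]; print("  pin",len(q),q.mean(0).round(4) if len(q) else 0)
    q=P[band(P,c,.1,.1,.11)]; print("  knob",len(q),q.mean(0).round(4))
    m=cv2.inRange(hsv,(100,120,50),(125,255,255))>0
    q=P[band(P,(.4714,-.3128),.12,.013,.019)&m]; ctr=q.mean(0); u=np.linalg.svd(q[:,:2]-ctr[:2],full_matrices=False)[2][0]; u*=np.sign(u[0])
    s=(q[:,:2]-ctr[:2])@u; print("  handle",ctr.round(4),"yaw",np.degrees(np.arctan2(u[1],u[0])).round(2),"s",s.min().round(4),s.max().round(4))
    q=P[band(P,(.4714,-.3128),.19,.008,.0145)&~m]; q=q[abs(q[:,1]+.31)<.06]
    s=(q[:,:2]-ctr[:2])@u; l=(q[:,:2]-ctr[:2])@[-u[1],u[0]]; k=s>.08; print("  jaw s max",s.max().round(4),"l",l[k].min().round(4),l[k].max().round(4),len(q))
E
python3 meas.py
```

```text
top boss 193 [0.5644 0.1219] 0.0444
  rim fit [0.5574 0.1191 0.035 ]
  hub mean 78 [0.5493 0.1207 0.0747]
  plate [0.5571 0.1202] [0.1214 0.1288] 75.11
  block 128 [ 0.5578 -0.0489] [ 0.5582 -0.0501  0.0299] [0.0366 0.0443] 89.91
  pin 8 [ 0.5429 -0.0413  0.0551]
  knob 20 [0.4773 0.1349 0.1053]
  handle [ 0.4683 -0.3133  0.0159] yaw 3.95 s -0.0706 0.0763
  jaw s max 0.1875 l -0.0586 0.0527 192
scene boss 187 [0.5671 0.1235] 0.0423
  rim fit [0.5624 0.1215 0.0361]
  hub mean 65 [0.552  0.1213 0.0743]
  plate [0.5666 0.1189] [0.1209 0.1045] 2.38
  block 97 [ 0.562  -0.0472] [ 0.5645 -0.0474  0.0298] [0.0443 0.0415] 4.52
  pin 9 [ 0.5466 -0.0413  0.0533]
  knob 18 [0.4824 0.1365 0.1044]
  handle [ 0.4741 -0.3119  0.0158] yaw 3.71 s -0.0708 0.0755
  jaw s max 0.1574 l -0.0323 0.0497 108
```

```bash
cat >> h.py <<'E'
def Rt(psi,flip=1):  # tool down, tool x along -/+ heading psi (deg); fingers close across heading
    a=np.radians(psi); y=flip*np.array([-np.sin(a),np.cos(a),0]); z=np.array([0,0,-1.]); return np.c_[np.cross(y,z),y,z]
HY=1.6 # holder yaw, deg
def hold(x,y,z,S): # holder mm -> world
    a=np.radians(HY); c,s=np.cos(a),np.sin(a); return np.array([S[0]+(c*x-s*y)/1e3,S[1]+(s*x+c*y)/1e3,z/1e3])
S0=np.array([.5593,.1195])
E
python3 - <<'E'
from h import *
G=np.array([.509,-.310])
for f in(1,-1):
    for p,psi in(([*G,.02],4.1),(hold(0,-130,52,S0),90+HY),(hold(0,-75,52,S0),90+HY)):
        q=bot.inverse_kinematics(p,Rt(psi,f)); print(f,None if q is None else np.round(q,0))
    for th in(180,150,120,90,60,40):
        print(th,[None if (q:=bot.inverse_kinematics(hold(80*np.cos(np.radians(th)),80*np.sin(np.radians(th)),97,S0),Rt(th+90+HY+o))) is None else round(q[5]) for o in(0,90,180,270)]) if f==1 else 0
E
```

```text
1 [-39.  29. -13.  49.   0. -43.]
1 [  -9.   24.  -15.   51.    0. -101.]
1 [ -4.  24. -15.  51.   0. -95.]
180 [93, 3, -87, -177]
150 [127, 37, -53, -143]
120 [160, 70, -20, -110]
90 [-170, 100, 10, -80]
60 [-141, 129, 39, -51]
40 [-123, 147, 57, -33]
-1 [-39.  29. -13.  49.   0. 137.]
-1 [ -9.  24. -15.  51.   0.  79.]
-1 [ -4.  24. -15.  51.   0.  85.]
```

```bash
python3 - <<'E'
from h import *
G=np.array([.509,-.310]); R=Rt(4.1,-1)
bot.move_to([*G,.15],R)
print(bot.move_straight([*G,.0205],v=.12,f_stop=6))
bot.gripper_close()
s=bot.observe(); print(s["time_s"],s["ee_pos"],s["opening"],s["grasp_force"],s["ft_force"])
bot.move_straight([*G,.13],v=.15); 
s=bot.observe(); print(s["time_s"],s["opening"],s["grasp_force"],s["ft_force"])
bot.move_to(hold(0,-135,130,S0),Rt(90+HY,-1))
bot.move_straight(hold(0,-135,75,S0),v=.12)
s=bot.observe(); print(s["time_s"],s["ee_pos"],s["opening"],s["ft_force"],s["torque"])
c=[]
for n,(a,b) in(("top",((115,220),(262,422))),("scene",((120,260),(220,350)))):
    p,d=bot.get_image(n); np.savez(n+"1.npz",p=p,d=d); c.append(cv2.resize(p[a[0]:a[1],b[0]:b[1],::-1],(480,int(480*(a[1]-a[0])/(b[1]-b[0]))) if n=="top" else (320,int(320*140/130)),interpolation=cv2.INTER_CUBIC))
can=np.zeros((400,800,3),np.uint8)
can[:c[0].shape[0],:480]=c[0]; can[:c[1].shape[0],480:]=c[1]; cv2.imwrite("pics/pre1.png",cv2.convertScaleAbs(can,alpha=1.5))
E
```

```text
False
5.125 [ 0.50899016 -0.31000704  0.02050897] -0.00022793559478300425 0.0 [-0.43232496  0.68528318 -0.22134475]
6.0083 5.7310013554053515e-05 0.0 [-0.1323127  -0.40616799 -0.21198383]
7.7667 [ 0.56331507 -0.01592605  0.0754002 ] 0.00021839641335171458 [-0.22533303  0.16237994  0.63079547] [ 0.00772746  0.00525432 -0.00941789]
```

View pics/pre1.png

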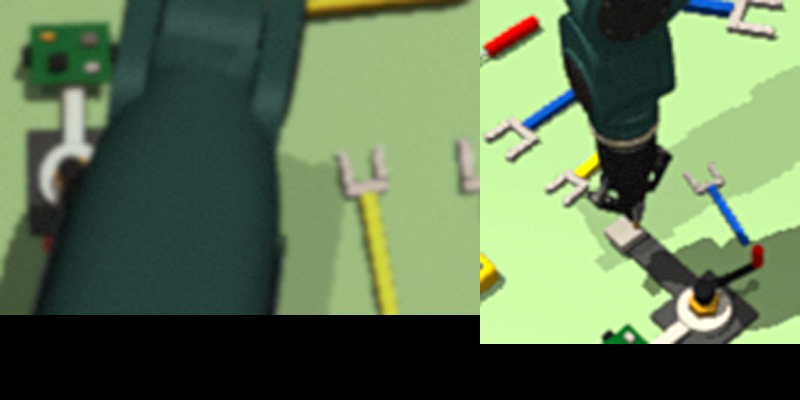

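The pick missed: the opening is 0, and the spanner still lies in its place at crop (545,115) in the scene view. The top view is blocked by the arm here. I'll check whether the spanner moved.

```bash
python3 - <<'E'
from h import *
bot.move_to(hold(0,-135,150,S0),Rt(90+HY,-1))
G=np.array([.509,-.310]); R=Rt(4.1,-1)
bot.ungrasp()
bot.move_to([G[0],G[1],.15],R)
s=bot.observe(); print(s["time_s"],s["ee_pos"],s["tcp_rot"],s["opening"])
for n in("scene0","scene1","scene"):
    if n=="scene": p,d=bot.get_image(n)
    else: D=np.load(n+".npz");p,d=D["p"],D["d"]
    hsv=cv2.cvtColor(p,cv2.COLOR_RGB2HSV); P=cloud("scene",d)
    m=(cv2.inRange(hsv,(100,120,50),(125,255,255))>0)&(np.hypot(P[...,0]-.474,P[...,1]+.313)<.15)&(P[...,2]<.03)
    r=cv2.minAreaRect(P[m][:,:2].astype(np.float32)); print(n,m.sum(),np.round(r[0],4),np.round(r[1],4),round(r[2],2),P[m][:,2].min(),P[m][:,2].max())
cv2.imwrite("pics/s2.png",cv2.resize(p[60:200,200:340,::-1],(560,560),interpolation=cv2.INTER_CUBIC))
E
```

```text
10.2 [ 0.50925254 -0.30928089  0.15001076] [[ 9.97269794e-01  7.38441318e-02  3.71830667e-05]
 [ 7.38441185e-02 -9.97269756e-01  2.81239040e-04]
 [ 5.78494007e-05 -2.77725449e-04 -9.99999960e-01]] 0.08511794463629578
scene0 140 [ 0.4703 -0.315 ] [0.159  0.0244] 4.03 -0.0023140166523748814 0.023091803744876148
scene1 91 [ 0.5016 -0.3098] [0.091  0.0232] 6.19 0.000576104550226413 0.021673599498369205
scene 125 [ 0.47   -0.3136] [0.1524 0.0218] 4.18 0.0032072262060623305 0.02439694444019368
```

View pics/s2.png

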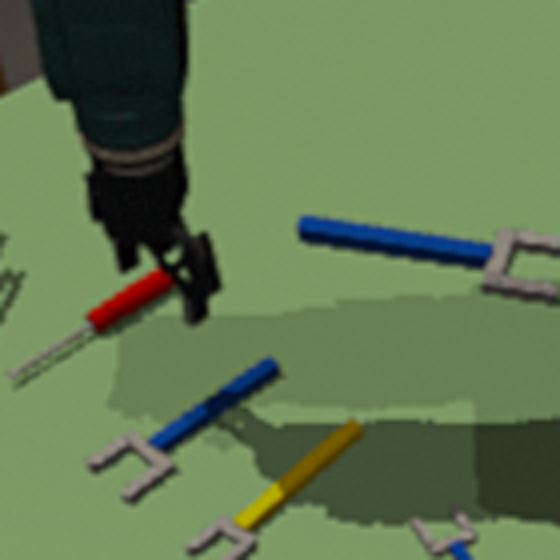

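```bash
python3 - <<'E'
from h import *
K,R,t=cam("scene")
def pr(X): c=R@np.array(X)+t; c=K@c; return (c[:2]/c[2]).round(1)
s=bot.observe(); e=np.array(s["ee_pos"]); print("tcp px",pr(e),"tip mid",pr(e-[0,0,.017]))
for y in(-.043,.043): print(pr(e+[0,y,-.004]))
def tips(tag):
    for n in("scene","top"):
        p,d=bot.get_image(n); P=cloud(n,d)
        hsv=cv2.cvtColor(p,cv2.COLOR_RGB2HSV)
        m=(np.hypot(P[...,0]-e[0],P[...,1]-e[1])<.075)&(P[...,2]>.05)&(P[...,2]<.22); q=P[m]
        if len(q)==0: continue
        for side in(q[:,1]<e[1],q[:,1]>e[1]):
            w=q[side]; 
            if len(w): k=w[np.argsort(w[:,2])[:8]]; print(tag,n,len(w),k.mean(0).round(4),"min z",k[0].round(4))
tips("open"); bot.gripper_close(); tips("shut"); s=bot.observe(); print(s["opening"],s["ee_pos"],s["time_s"])
p,d=bot.get_image("scene"); cv2.imwrite("pics/s3.png",cv2.resize(p[60:180,200:320,::-1],(480,480),interpolation=cv2.INTER_CUBIC))
E
```

```text
tcp px [241.4 139.5] tip mid [242. 143.]
[234.5 133.8]
[248.7 147. ]
open scene 52 [ 0.5122 -0.3523  0.1838] min z [ 0.5036 -0.3557  0.1777]
open scene 41 [ 0.511  -0.2586  0.1866] min z [ 0.5023 -0.2614  0.1792]
shut scene 14 [ 0.5209 -0.3135  0.1883] min z [ 0.5213 -0.3132  0.1721]
shut scene 50 [ 0.5163 -0.3028  0.1729] min z [ 0.5168 -0.3027  0.1673]
-0.0001030908013434043 [ 0.50901057 -0.31002353  0.15001906] 11.2167
```

View pics/s3.png

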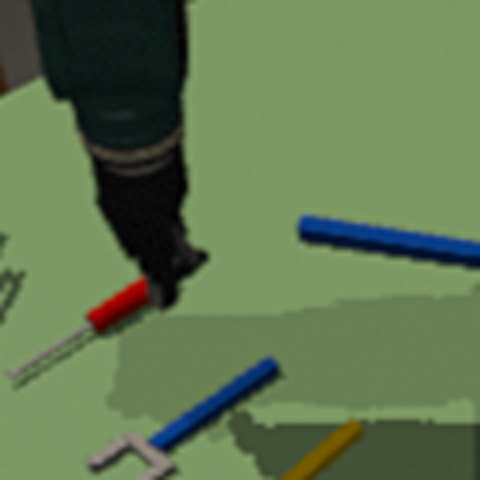

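The shut fingertips show at crop (165,305), which is full-frame (241,136). That puts them at z ≈ 0.167 while the reported TCP is 0.150, so they sit about 17 mm behind the TCP rather than ahead of it. I'll calibrate by touching the bench, then grasp.

```bash
python3 - <<'E'
from h import *
G=np.array([.509,-.310]); R=Rt(4.1,-1)
bot.move_to([.509,-.25,.06],R)
try: r=bot.move_straight([.509,-.25,-.035],v=.05,f_stop=4)
except bot.IKError as e: print("IK",e); r=None
s=bot.observe(); zt=s["ee_pos"][2]; print(r,s["ee_pos"],s["ft_force"],s["time_s"])
bot.move_straight([.509,-.25,.08],v=.2); 
if r and zt<0:
    bot.ungrasp(); bot.move_straight([*G,.08],v=.2)
    z=zt+.003
    print(bot.move_straight([*G,z],v=.08,f_stop=6)); bot.gripper_close()
    s=bot.observe(); print(s["ee_pos"],s["opening"],s["grasp_force"],s["ft_force"],s["time_s"])
    bot.move_straight([*G,.08],v=.12); s=bot.observe(); print(s["opening"],s["grasp_force"],s["ft_force"],s["torque"],s["time_s"])
E
```

```text
True [ 0.50888238 -0.24989863 -0.01765878] [-1.0448047  -0.42050767  8.73283037] 13.1667
False
[ 0.50913969 -0.31011262 -0.01434416] 0.014053765977429659 59.58707928657532 [-0.60902562  1.03452693  5.92065686] 17.0167
0.014160915036423418 58.63999128341675 [-0.47295718 -0.41772229 -1.59072102] [-0.01592769 -0.00559253  0.05472462] 17.9583
```

```bash
python3 - <<'E'
from h import *
U=-14.3
bot.move_straight([.509,-.31,.13],v=.2)
bot.move_to(hold(0,-135,130+U,S0),Rt(90+HY,-1))
bot.move_straight(hold(0,-135,64+U,S0),v=.12)
s=bot.observe(); e=np.array(s["ee_pos"]); print(s["time_s"],e,s["opening"])
a=np.radians(90+HY); u=np.array([np.cos(a),np.sin(a)]); nrm=np.array([-u[1],u[0]])
for n in("scene","top"):
    p,d=bot.get_image(n); np.savez(n+"2.npz",p=p,d=d); P=cloud(n,d); hsv=cv2.cvtColor(p,cv2.COLOR_RGB2HSV)
    rel=P[...,:2]-e[:2]; l=rel@nrm; sx=rel@u; near=(abs(l)<.06)&(abs(sx)<.16)
    m=(cv2.inRange(hsv,(100,110,30),(125,255,255))>0)&near
    print(n,"blue",m.sum(), "z",np.percentile(P[m][:,2],[5,50,95]).round(4) if m.sum() else 0)
    if m.sum(): print("  along",sx[m].min().round(4),sx[m].max().round(4),"lat all",l[m].mean().round(4))
    t=m&(P[...,2]>.076)&(P[...,2]<.084)
    if t.sum(): print("  top face",t.sum(),"lat",l[t].min().round(4),l[t].mean().round(4),l[t].max().round(4))
    r=np.argwhere(m)
    j=near&(sx>.03)&(P[...,2]>.068)&(P[...,2]<.08)&~m
    if j.sum(): print("  jaw",j.sum(),"along",sx[j].max().round(4),"lat",l[j].min().round(4),l[j].max().round(4), "back lat",l[j&(sx<.055)].min().round(4) if (j&(sx<.055)).any() else 0)
p=np.load("scene2.npz")["p"]; a=cv2.resize(p[130:270,230:350,::-1],(480,560),interpolation=cv2.INTER_CUBIC)
cv2.imwrite("pics/pre2.png",cv2.convertScaleAbs(a,alpha=1.5))
E
```

```text
20.2083 [ 0.56342969 -0.01584929  0.0502134 ] 0.013841510038282111
scene blue 125 z [0.0754 0.0804 0.1708]
  along -0.1587 0.0411 lat all -0.0042
  top face 88 lat -0.0106 -0.0024 0.0091
  jaw 285 along 0.1548 lat -0.0336 0.06 back lat -0.033
top blue 67 z [0.0765 0.0805 0.0862]
  along -0.1055 -0.0668 lat all 0.0025
  top face 54 lat -0.0044 0.0021 0.0088
  jaw 93 along 0.152 lat -0.0086 0.058 back lat 0
```

View pics/pre2.png

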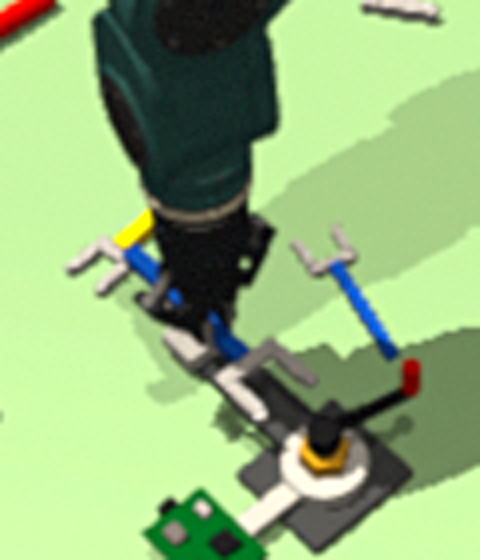

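The spanner is held flat with jaws toward the nut at crop (270,385). The two cameras' lateral biases are +2.4 and -2.1 mm, so the averaged stud position holds. I'll lower it and slide it on.

```bash
python3 - <<'E'
from h import *
U=-14.3
print(bot.move_straight(hold(0,-135,31.3+U,S0),v=.06,f_stop=5))
s=bot.observe(); print(s["ee_pos"],s["ft_force"],s["time_s"]); z=s["ee_pos"][2]*1e3
for y in(-100,-72):
    r=bot.move_straight(hold(0,y,z,S0),v=.05,f_stop=9)
    s=bot.observe(); e=np.array(s["ee_pos"]); a=np.radians(HY); d=(e[:2]-S0)*1e3
    print(r,"holder xy",d@[np.cos(a),np.sin(a)],d@[-np.sin(a),np.cos(a)],s["ft_force"],s["torque"],s["opening"],s["time_s"])
    if r: break
p,d=bot.get_image("scene"); np.savez("scene3.npz",p=p,d=d)
cv2.imwrite("pics/home.png",cv2.convertScaleAbs(cv2.resize(p[170:270,240:350,::-1],(550,500),interpolation=cv2.INTER_CUBIC),alpha=1.5))
E
```

```text
True
[ 0.56225409 -0.01523482  0.01552692] [-1.08459216  0.52656227  6.2979989 ] 20.8917
False holder xy 0.2065242995990015 -99.0931993278458 [0.07375752 1.27048436 6.40733903] [ 0.22522566 -0.04624951 -0.0038207 ] 0.014591474473196444 21.7333
True holder xy 0.2337079836431755 -95.97905200971432 [-1.54389978  1.91093203  5.26211968] [0.46663226 0.04639355 0.13723425] 0.014525285586755112 21.9917
```

View pics/home.png

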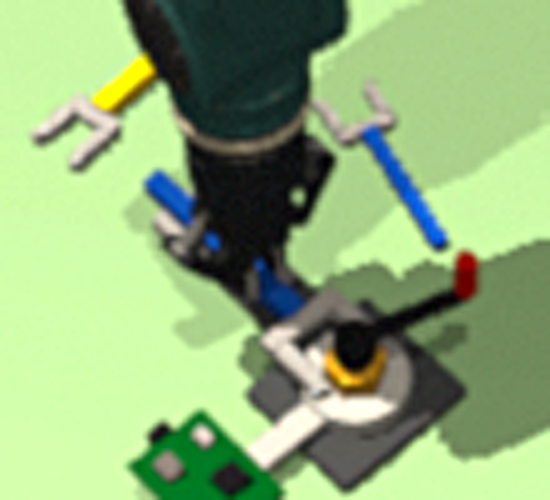

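The jaws straddle the nut at crop (345,355), but the slide stopped early at jaw y ≈ -19 mm because of the press on the boss. I'll lift 1 mm and continue.

```bash
python3 - <<'E'
from h import *
def st(r):
    s=bot.observe(); e=np.array(s["ee_pos"]); a=np.radians(HY); d=(e[:2]-S0)*1e3
    print(r,"xy",(d@[np.cos(a),np.sin(a)]).round(2),(d@[-np.sin(a),np.cos(a)]).round(2),e[2].round(4),s["ft_force"].round(2) if hasattr(s["ft_force"],"round") else np.round(s["ft_force"],2),np.round(s["torque"],2),round(s["opening"],4),s["time_s"])
    return e
bot.move_straight(hold(0,-96,16.6,S0),v=.03); st("up")
for y in(-90,-84,-78,-72):
    r=bot.move_straight(hold(0,y,16.6,S0),v=.04,f_stop=14); st(r)
    if r: break
E
```

```text
up xy -0.5 -95.51 0.0162 [-0.55  0.32 -2.51] [0.11 0.19 0.06] 0.0142 22.2917
False xy -0.31 -89.54 0.0164 [-2.15  0.45 -2.17] [0.2  0.38 0.13] 0.0145 22.5917
False xy -0.21 -83.57 0.0165 [-2.71  1.48 -2.55] [0.25 0.54 0.16] 0.0138 22.8917
False xy -0.17 -77.55 0.0165 [-3.48  0.98 -2.66] [0.37 0.63 0.16] 0.0141 23.1917
True xy -0.57 -73.5 0.0163 [-0.27 -6.86 -0.3 ] [-1.12  0.06  0.08] 0.0142 23.4167
```

```bash
python3 - <<'E'
from h import *
bot.move_straight(hold(0,-74.2,15.8,S0),v=.03)
bot.ungrasp(); 
s=bot.observe(); e=np.array(s["ee_pos"]); print(s["opening"],s["time_s"],s["ft_force"])
bot.move_straight([*e[:2],.16],v=.2)
# go to start of lever push: behind the knob, CCW side; shut fingers
bot.gripper_close()
bot.move_to(hold(-100,60,150,S0),Rt(-90+HY,1)); print(np.round(bot.observe()["q"]),bot.observe()["time_s"])
for n in("scene","top"):
    p,d=bot.get_image(n); np.savez(n+"4.npz",p=p,d=d); P=cloud(n,d); hsv=cv2.cvtColor(p,cv2.COLOR_RGB2HSV)
    bias=np.array([.0024 if n=="scene" else -.0021,0]); a=np.radians(HY)
    L=P[...,:2]-bias-S0; hx=L@[np.cos(a),np.sin(a)]*1e3; hy=L@[-np.sin(a),np.cos(a)]*1e3; z=P[...,2]*1e3
    m=(cv2.inRange(hsv,(100,110,30),(125,255,255))>0)&(abs(hx)<40)&(hy<-25)&(hy>-215)&(z>43)&(z<50)
    if m.sum():
        f=np.polyfit(hy[m],hx[m],1); print(n,"handle",m.sum(),"hy",hy[m].min().round(1),hy[m].max().round(1),"hx at -40,-160",np.polyval(f,[-40,-160]).round(1),"z",np.median(z[m]).round(1))
    r=(cv2.inRange(hsv,(0,150,40),(6,255,255))>0)&(np.hypot(hx,hy)<110)&(z>68)
    if r.sum(): t=r&(z>103); print(n,"knob",r.sum(),t.sum(),hx[r].mean().round(1),hy[r].mean().round(1),"top",hx[t].mean().round(1),hy[t].mean().round(1))
E
```

```text
0.08507148202194184 24.35 [-0.31903184 -0.33785856 -0.09719718]
[ 12.  13. -15.  61.  -0. 100.] 26.7
scene handle 122 hy -180.6 -33.6 hx at -40,-160 [-0.1  0.9] z 46.3
scene knob 30 13 -77.4 24.3 top -79.1 23.0
top handle 168 hy -180.1 -35.2 hx at -40,-160 [-1.  -0.6] z 46.5
top knob 22 17 -78.5 19.4 top -79.0 19.4
```

The spanner is home: handle top z is 46.3 mm, hx is about 0, and it runs from -35 to -180. The knob is at 166°. Next I go behind it on the -y side and push it clockwise with shut fingers.

```bash
cat > push.py <<'E'
from h import *
Z=62
def pose(th): r=np.radians(th); return hold(80*np.cos(r),80*np.sin(r),Z,S0),Rt(th-90+HY,1)
def ft(n=3):
    f=[]
    for _ in range(n): bot.pause(.02); f.append(bot.observe()["ft_force"])
    return np.mean(f,0)
def comp(f,th):
    r=np.radians(th+HY); t=np.array([np.sin(r),-np.cos(r),0]); return -(f@t),f@[np.cos(r),np.sin(r),0]
E
python3 - <<'E'
from push import *
th=200.
p,R=pose(th); up=p.copy(); up[2]=.15
here=np.array(bot.observe()["ee_pos"])
bot.move_to(hold(-125,0,165,S0),Rt(90+HY,1)) if False else None
bot.move_to(up,R); print(np.round(bot.observe()["q"]),bot.observe()["time_s"])
bot.move_straight(p,v=.15); f0=ft(5); np.save("f0.npy",f0); print("f0",f0.round(2))
log=[];hit=False
while bot.observe()["time_s"]<50:
    th-=2.5; p,R=pose(th); bot.move_straight(p,rot=R,v=.04)
    F,r=comp(ft(2)-f0,th); log.append((th,round(F,1),round(r,1)))
    if F>5.0: break
    if th<40: break
print(log); np.save("th.npy",th); s=bot.observe(); print(s["time_s"],s["ft_force"],s["ee_pos"])
E
```

```text
[   1.   14.  -15.   61.    0. -111.] 29.875
f0 [ 0.28 -0.22 -0.02]
[(197.5, np.float64(-0.2), np.float64(0.7)), (195.0, np.float64(-0.1), np.float64(-0.2)), (192.5, np.float64(0.2), np.float64(0.7)), (190.0, np.float64(-0.5), np.float64(0.1)), (187.5, np.float64(0.1), np.float64(0.4)), (185.0, np.float64(-0.2), np.float64(0.1)), (182.5, np.float64(-0.6), np.float64(0.1)), (180.0, np.float64(-0.1), np.float64(0.2)), (177.5, np.float64(0.7), np.float64(-0.3)), (175.0, np.float64(1.9), np.float64(-0.5)), (172.5, np.float64(0.8), np.float64(-0.4)), (170.0, np.float64(2.1), np.float64(-0.8)), (167.5, np.float64(1.8), np.float64(-0.2)), (165.0, np.float64(1.8), np.float64(-0.8)), (162.5, np.float64(2.1), np.float64(-1.0)), (160.0, np.float64(1.5), np.float64(-1.0)), (157.5, np.float64(2.2), np.float64(-1.1)), (155.0, np.float64(2.3), np.float64(-0.6)), (152.5, np.float64(2.0), np.float64(-0.5)), (150.0, np.float64(1.4), np.float64(-0.8)), (147.5, np.float64(2.2), np.float64(-1.5)), (145.0, np.float64(2.0), np.float64(-0.4)), (142.5, np.float64(2.2), np.float64(-1.2)), (140.0, np.float64(1.9), np.float64(-0.8)), (137.5, np.float64(3.2), np.float64(-0.9)), (135.0, np.float64(2.7), np.float64(-0.7)), (132.5, np.float64(2.8), np.float64(-1.0)), (130.0, np.float64(1.4), np.float64(-0.5)), (127.5, np.float64(4.5), np.float64(-1.3)), (125.0, np.float64(6.2), np.float64(-1.1))]
39.1917 [-4.16880188 -6.02976158 -0.19258703] [0.51089633 0.18340162 0.06176891]
```

The lever has seated at about 6 N. I'll tighten in fine steps to about 12 N and hold.

```bash
python3 - <<'E'
from push import *
th=float(np.load("th.npy")); f0=np.load("f0.npy"); log=[]
F=comp(ft(5)-f0,th)[0]; print(F)
while F<11.6 and bot.observe()["time_s"]<60 and th>100:
    th-=.6 if F<9.5 else .3; p,R=pose(th); bot.move_straight(p,rot=R,v=.02)
    F,r=comp(ft(4)-f0,th); log.append((round(th,1),round(float(F),1),round(float(r),1)))
print(log)
print("hold",[[round(float(x),1) for x in comp(ft(10)-f0,th)] for _ in range(6)],bot.observe()["time_s"]); np.save("th.npy",th)
E
```

```text
6.260694187243329
[(124.4, 8.5, -1.1), (123.8, 8.7, -0.1), (123.2, 9.3, -0.4), (122.6, 9.7, -0.8), (122.3, 10.2, -0.5), (122.0, 10.2, -0.5), (121.7, 10.9, -0.6), (121.4, 11.1, -0.8), (121.1, 12.1, -0.3)]
hold [[11.4, -0.4], [11.3, -0.6], [11.3, -0.7], [11.4, -0.7], [11.8, -0.7], [11.5, -0.6]] 43.125
```

```bash
python3 - <<'E'
from push import *
th=float(np.load("th.npy"))-.35; f0=np.load("f0.npy")
p,R=pose(th); bot.move_straight(p,rot=R,v=.02)
print("hold",[[round(float(x),1) for x in comp(ft(12)-f0,th)] for _ in range(5)])
p,R=pose(th+15); bot.move_straight(p,rot=R,v=.06); print("off",comp(ft(3)-f0,th+15))
p[2]=.2; bot.move_straight(p,v=.15)
bot.move_to([.25,.35,.25],R)
for n in("scene","top"):
    p,d=bot.get_image(n); P=cloud(n,d); hsv=cv2.cvtColor(p,cv2.COLOR_RGB2HSV)
    a=np.radians(HY); L=P[...,:2]-[.0024 if n=="scene" else -.0021,0]-S0; hx=L@[np.cos(a),np.sin(a)]*1e3; hy=L@[-np.sin(a),np.cos(a)]*1e3; z=P[...,2]*1e3
    m=(cv2.inRange(hsv,(100,110,30),(125,255,255))>0)&(abs(hx)<40)&(hy<-25)&(hy>-215)&(z>43)&(z<50)
    f=np.polyfit(hy[m],hx[m],1); print(n,m.sum(),"hy",hy[m].min().round(1),hy[m].max().round(1),"hx",np.polyval(f,[-40,-160]).round(1),"z",np.median(z[m]).round(1))
    t=(cv2.inRange(hsv,(0,150,40),(6,255,255))>0)&(np.hypot(hx,hy)<110)&(z>103); print("knob",hx[t].mean().round(1),hy[t].mean().round(1))
    if n=="top": cv2.imwrite("pics/end.png",cv2.convertScaleAbs(cv2.resize(p[115:220,262:362,::-1],(500,525),interpolation=cv2.INTER_CUBIC),alpha=1.5))
print(bot.observe()["time_s"])
E
```

```text
hold [[11.8, -0.7], [11.8, -0.6], [11.8, -0.3], [11.6, -0.7], [12.0, -0.8]]
off (np.float64(0.016657556425768206), np.float64(-0.20076822837296193))
scene 127 hy -180.2 -31.6 hx [-2.5 -6. ] z 47.0
knob -29.9 77.4
top 176 hy -179.9 -35.2 hx [-3.9 -6.5] z 45.9
knob -31.3 74.3
47.275
```

View pics/end.png

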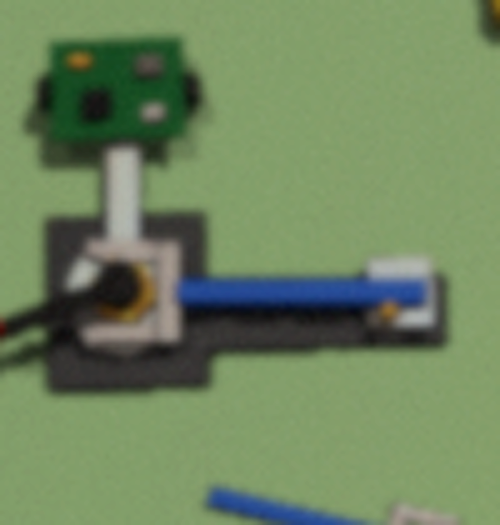

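The spanner lies home on the nut with its handle against the pin at crop (388,308). The lever has turned to about 112° and the robot is clear, so I'm handing the job in.

```bash
python3 -c "
from cell import bot
print(bot.job_done())"
```

```text
the job is handed in; nothing more can be done
None
```

I handed the job in at about 47 s, but no verdict came back: the large spanner is home on the lower nut with its handle against the pin, and the lever was tightened to about 11.8 N and held for just over a second.

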